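# Load the blue column into the column oven and click the lid shut

## Robot

A 7-joint arm with a two-finger parallel gripper is mounted at the origin on the work surface. World frame = base frame: x ahead of the robot, y to its left, z up, the work surface at z = 0. Lengths are in mm, angles in rad, forces in N, time in s.
With the tool pointing down it reaches from about 400 to 750 mm from the base axis. Payload 19.5 kg.
Tool frame: the origin (TCP) lies on the centre line of the jaws, within the pads' length; the fingertips stand 11 mm ahead of it and the grasp point (between the pads) lies 8 mm behind it; z points along the fingers, y is the line along which they close (so a half turn about z gives the same grasp; the last joint's range is limited). The gripper opens to 85 mm and grips with 20 to 120 N. Pads are 22 mm wide; open, the fingers measure 114 mm over their backs; the gripper's body (76 mm by 85 mm) begins 54 mm behind the grasp point. The pads swing forward as they close: fully open they stand 13 mm farther back than shut.
Start: joints at [-1.209, 0.707, -0.028, 1.485, 0.022, 0.951, -0.075], TCP at [225.912, 528.734, 242.268] pointing down, gripper open.
Joint ranges: [-2.71, 2.71], [-0.32, 2.16], [-1.57, 1.52], [0, 2.45], [-1.46, 4.6], [0, 2.02], [-2.83, 2.83]. Speed limits (rad/s): [1.89, 1.89, 2.57, 2.57, 3.01, 3.01, 3.01].

## Interface

Orientations are given as [roll, pitch, yaw] about the fixed x, y, z axes, in that order (R = Rz(yaw) Ry(pitch) Rx(roll)).
In Python, from rig import sense, camera, job_done gives the robot as it stands. The module is installed in compiled form; this text tells all that it offers.
- The arm moves only by the tool send_rows, never from a script. Its argument "plan" is a list of rows, each a list of 5 numbers: the shift along the tool's x, y, z normalised to -1 to 1, where 1 is 200 mm, then the turn about the tool's z normalised to -1 to 1, where 1 is 180 degrees, then the closure, from 0 (fully open) to 1 (shut). In form: [[dx, dy, dz, yaw, grip], ...]. A call has 1 to 5 rows; each row is the pose to reach, as a shift and turn from the pose commanded when the call began, along the tool's axes at that moment, turning the shorter way round; what a row does not reach only later rows make up. A row lasts 1/8 s, in which the tool goes at most 62.5 mm and 10.7 degrees, less where a joint would pass 70% of its speed; a pose out of reach is approached as far as the arm can. A call with a number of a shift or a turn outside -1 to 1 is refused whole. A call with a gripper value outside its range is refused whole. The fingers move at their own pace and stop on an object; "squeeze" is the grip in N (left out, the last holds). Time passes only in rows, so rows that repeat a pose let the fingers close. It gives the time, the measured TCP pose, the force, the opening and the grip force at its end, in the units of the state.
- sense(): the state, without advancing time (a new reading comes with each control period).
- camera(name): name is "scene" or "top" or "wrist"; returns a dict with "color" (400x640x3 uint8, red, green, blue), "fx", "fy", "cx", "cy" (pixels), "dist" ([k1, k2, p1, p2, k3] as OpenCV has them; the pictures are not rectified), "R" (3x3) and "t" (3): a world point X has camera coordinates R X + t; the wrist camera has in their place "tool_from_camera" (4x4, takes a point from camera to tool coordinates, whose origin is the TCP and whose axes are the flange's). Camera axes: x right, y down, z forward; pixel columns grow to the right and rows downward; lengths in mm; the calibration is good to about 2 mm. A picture is of the moment at which its call begins: read the wrist's pose just before it. There is no depth.
- job_done(): hands the job in; it is judged then, once.
The state is a dict: "t": time; "joint_pos": joint angles; "dq": joint speeds; "joint_efforts": joint torques, N m; "tool_pos": TCP position; "eef_rot": TCP orientation; "force": force on the tool from outside, world axes, zero at the start; "moment": the same for the moment, N m; "width": finger opening in mm; "gripper_force": force on a finger pad.
Only numpy, scipy, OpenCV 4.12 (cv2) and the standard library are available. Lean on these libraries where they do the work, as an engineer would, in place of code of your own. Each camera call takes 0.05 s, during which the arm holds its last target. There are 200 camera calls.

## Task

Pick the column with the blue sleeve out of its pocket in the black tray and lay it gently, not dropped, into the two V-shaped saddles of the open column oven, and let go of it. Then push the oven's lid over and press it down until it clicks fully shut past its catch. Leave the other columns in their pockets and the beaker, the wrench and the small amber bottle where they are.

Things in the scene. Friction and masses are not known exactly. Their poses are not given: they have to be found in the camera images.
- tray: fixed black tray, 152 (x) by 210 (y) by 24 mm high; origin under its centre. Three pockets at y = -65, 0, 65 mm, each with a column lying along x, its axis 20 mm above the bench. Only the end nuts lie in pockets (25 mm wide, 14 deep); between them a channel 76 mm wide in x crosses the whole tray, floor 6 mm above the bench: fingers reach down on both sides of the sleeve
- column_blue: separation column with blue sleeve: tube 16 mm in diameter with a steel end nut, 20 mm in diameter and 18 mm long, at each end; 120 mm long overall, about 110 g; both ends alike. Origin at its centre, on its axis; its x axis runs along the column (it may have rolled about x)
- column_green: separation column with green sleeve: tube 16 mm in diameter with a steel end nut, 20 mm in diameter and 18 mm long, at each end; 120 mm long overall, about 110 g; both ends alike. Origin at its centre, on its axis; its x axis runs along the column (it may have rolled about x)
- column_orange: separation column with orange sleeve: tube 16 mm in diameter with a steel end nut, 20 mm in diameter and 18 mm long, at each end; 120 mm long overall, about 110 g; both ends alike. Origin at its centre, on its axis; its x axis runs along the column (it may have rolled about x)
- oven: fixed white column oven: open-topped box 120 mm (x) by 200 mm (y), rim 52 mm above the bench, walls 6 mm, inner floor 6 mm above the bench; origin at the centre of its underside. Its front (-x side) faces the robot roughly; the lid is hinged along the rim of its far (+x) side
- seat (a point): where the centre of the seated column lies, 30 mm above the bench, axes as the oven's; the column lies along the oven's y. Two aluminium V saddles at y = -50 and 50 mm carry the end nuts; their 45 degree sides reach 18 mm to either side at axis height. Low end stops at y = -66 and 66 mm. The 80 mm between the saddles is free for fingers
- lid (a joint): lid angle, rad: 0 shut, 1.57 upright, more when leaning back away from the box. Grey lid, 138 mm from hinge to free edge, 200 mm wide, 6 mm thick; its stiff hinge stays where it is left. At about 0.09 rad its nose meets a spring ball catch on the oven's front: about 9 N down at the free edge pushes it past with a click, then it stays shut
- lid_edge (a point): middle of the lid's free edge, on its outer (upper when shut) face, marked by a blue strip; axes as the oven's when shut, turning with the lid. When shut it is 58 mm above the bench and overhangs the oven's front by 18 mm
- lid_hinge (a point): middle of the lid's hinge line, 52 mm above the bench, at the oven's +x rim (60 mm from its centre), the line running along the oven's y
- beaker: loose glass beaker, 68 mm in diameter, 75 mm high, standing; origin at the centre of its underside; leave it
- wrench: loose steel wrench lying flat, 150 mm long along its x; leave it
- amber_jar: loose small amber bottle, 56 mm in diameter, 100 mm high; origin under its centre; leave it
Things that resemble listed ones, but are neither listed nor needed, are in the scene too. Several things have the shape of the column_blue; the one meant has the colours described above.

How it is judged (in metres and radians):
On the way, in this order (a step that is already met when the one before it is completed fails the run):
1. the blue column is lifted clear of the tray (z of column_blue in the frame of tray above 0.05 m), for 0.1 s.
2. the blue column lies seated in both saddles of the oven, let go of, the lid not yet shut past its catch (x of column_blue in the frame of seat between -0.005 and 0.005 m and y of column_blue in the frame of seat between -0.012 and 0.012 m and z of column_blue in the frame of seat between -0.005 and 0.005 m and angle between the x axis of column_blue and the y axis of oven, either way round below 0.12 rad and contact force between the fingers and column_blue below 0.1 N and linear speed of column_blue below 0.03 m/s and value of joint lid above 0.3 rad), for 0.2 s.
3. the lid is pressed fully shut past its catch (value of joint lid below 0.03 rad), for 0.2 s.
At the end, for the whole second after the job is handed in: Blue column at rest, released in the saddles (centre within 5 mm of the seat across and in height, 12 mm along; axis within 0.12 rad of the oven's y); lid below 0.03 rad; green and orange columns within 12 mm of where they began, beaker, wrench and small bottle within 30 mm (x of column_blue in the frame of seat between -0.005 and 0.005 m and y of column_blue in the frame of seat between -0.012 and 0.012 m and z of column_blue in the frame of seat between -0.005 and 0.005 m and angle between the x axis of column_blue and the y axis of oven, either way round below 0.12 rad and contact force between the fingers and column_blue below 0.1 N and linear speed of column_blue below 0.03 m/s and value of joint lid below 0.03 rad and distance of each of column_green, column_orange from where it was at the start of the episode below 0.012 m and distance of each of beaker, wrench, amber_jar from where it was at the start of the episode below 0.03 m); the robot touches nothing.
It fails at once if the blue column is dropped into the oven (falls freely there faster than 0.6 m/s, a drop of about 20 mm) (x of column_blue in the frame of seat between -0.06 and 0.06 m and y of column_blue in the frame of seat between -0.1 and 0.1 m and z of column_blue in the frame of seat below 0.05 m and linear speed of column_blue above 0.6 m/s and contact force between the fingers and column_blue below 0.1 N).
It fails at once if another column is taken or knocked out of its pocket (distance of any of column_green, column_orange from where it was at the start of the episode above 0.025 m).
It fails at once if something standing on the bench is knocked over (angle between any of beaker, amber_jar's own z axis and vertical above 0.6 rad).
It also fails if it takes over 54 s, if anything falls off the work surface, if the arm or the gripper's body presses on something with over 40 N, if the wrist force passes 120 N, or if a joint passes its speed limit or range.

## Working session

There is one attempt and no reset: what is moved stays moved. The work goes in short steps, Python scripts to look and compute and a tool call to move; the robot and the scene stay as the last step left them, time stands still between calls to the robot, and variables do not carry over. Pictures are saved under pics/ and viewed, at most 11 in all, crops included, and the job is handed in when it is done.

Besides the shell and the picture viewer there is one more tool, called after "Call:" as name([rows], argument=value, ...), one row to a line, values as JSON. send_rows: Moves the arm, as the interface text tells. Its arguments: {"type":"object","properties":{"plan":{"type":"array"},"squeeze":{"type":"number"}},"required":["plan"]}

```bash
mkdir -p pics; cat > h.py <<'E'
import numpy as np,cv2
from rig import sense,camera
def ray(c,uv):
    K=np.array([[c['fx'],0,c['cx']],[0,c['fy'],c['cy']],[0,0,1.]])
    p=cv2.undistortPoints(np.array(uv,float).reshape(-1,1,2),K,np.array(c['dist'],float)).reshape(-1,2)
    d=np.c_[p,np.ones(len(p))]@np.array(c['R']); o=-np.array(c['R']).T@np.array(c['t'])
    return o,d
def plane(c,uv,z):
    o,d=ray(c,uv); s=(z-o[2])/d[:,2:3]; return o+s*d
def tri(c1,u1,c2,u2):
    o1,d1=ray(c1,[u1]);o2,d2=ray(c2,[u2]);A=np.c_[d1[0],-d2[0]]
    s=np.linalg.lstsq(A,o2-o1,rcond=None)[0];a=o1+s[0]*d1[0];b=o2+s[1]*d2[0]
    return (a+b)/2,np.linalg.norm(a-b)
def wristcam():
    s=sense();c=camera('wrist')
    from scipy.spatial.transform import Rotation as Ro
    T=np.eye(4);T[:3,:3]=Ro.from_euler('xyz',s['eef_rot']).as_matrix();T[:3,3]=s['tool_pos']
    M=T@np.array(c['tool_from_camera']);c['R']=M[:3,:3].T;c['t']=-M[:3,:3].T@M[:3,3];return c
def save(c,n): cv2.imwrite(n,c['color'][:,:,::-1])
E
python3 - <<'E'
from h import *
import pickle
print(sense())
d={n:camera(n) for n in('scene','top')}
for n in d: save(d[n],f'pics/{n}0.png'); print(n,d[n]['fx'],-np.array(d[n]['R']).T@d[n]['t'])
pickle.dump(d,open('d0.pkl','wb'))
E
```

```text
{'t': 0.0, 'joint_pos': array([-1.20868865,  0.70710736, -0.0276219 ,  1.48496922,  0.02203965,
        0.95088546, -0.07550342]), 'dq': array([ 0.00021224,  0.00221352, -0.00011932, -0.00065959, -0.00022347,
       -0.0006668 ,  0.00075481]), 'joint_efforts': array([-4.53462708e-04, -8.83172822e+01,  1.23420998e+00, -2.36152697e+01,
        1.68698793e-02,  6.57622426e-03, -7.14242651e-05]), 'tool_pos': array([225.84446911, 528.53455589, 241.83192756]), 'eef_rot': array([-3.14052853e+00,  6.21387925e-05,  2.73780795e+00]), 'force': array([ 0.52950481,  0.68871976, -1.12762531]), 'moment': array([0.0574457 , 0.03845941, 0.04360143]), 'gripper_force': 0.0, 'width': 85.47947735008597}
scene 451.1975130369737 [1247.39350033 -212.72269531  964.77349127]
top 403.97851478827147 [ 439.45313962 -157.567594    991.37404928]
```

View pics/scene0.png

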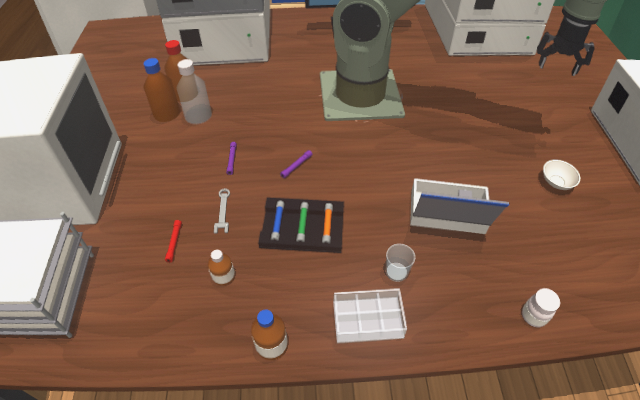

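View pics/top0.png

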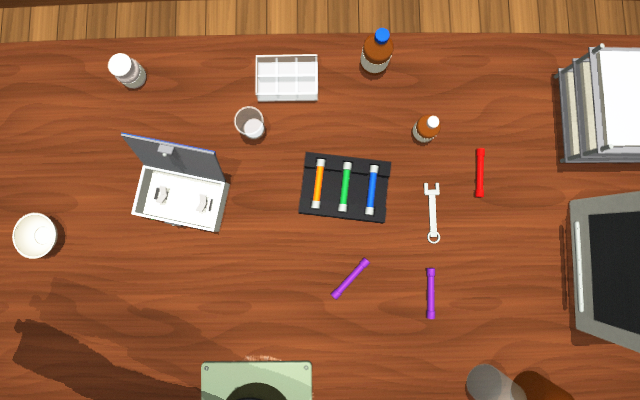

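The top view shows blue (372,190), green (345,187) and orange (318,184) columns in the tray. The loose ones are purple at (350,278) and (431,293) and red at (480,173). Only (372,190) has a blue sleeve and lies in a pocket, so it is the one meant; I'll confirm it in a crop alongside the oven.

```bash
python3 - <<'E'
from h import *
import pickle
d=pickle.load(open('d0.pkl','rb'))
t=d['top'];s=d['scene']
a=cv2.resize(t['color'][145:230,290:400],None,fx=5,fy=5,interpolation=cv2.INTER_CUBIC)
b=cv2.resize(t['color'][125:240,115:235],None,fx=5,fy=5,interpolation=cv2.INTER_CUBIC)
cv2.imwrite('pics/a.png',a[:,:,::-1]);cv2.imwrite('pics/b.png',b[:,:,::-1])
for n,c in d.items():
    h=cv2.cvtColor(c['color'],cv2.COLOR_RGB2HSV)
    for nm,lo,hi in(('blue',100,120),('green',45,85),('orange',8,22)):
        m=cv2.inRange(h,(lo,150,110),(hi,255,255))
        if n=='top': m[:150]=0;m[225:]=0;m[:,:300]=0;m[:,395:]=0
        else: m[:195]=0;m[255:]=0;m[:,:255]=0;m[:,350:]=0
        p=np.argwhere(m)[:,::-1].astype(np.float32)
        w=plane(c,p,24)
        r=cv2.minAreaRect(w[:,:2].astype(np.float32))
        v=np.linalg.eigh(np.cov(w[:,:2].T))[1][:,1]
        print(n,nm,len(p),p.mean(0),w.mean(0).round(1),np.round(r[1],1),'axisdeg',np.degrees(np.arctan2(v[1],v[0])))
E
```

```text
scene blue 134 [277.50748 218.88806] [ 537.5 -281.5   24. ] [14.5 78.3] axisdeg 172.92457457242833
scene green 70 [302.1857  219.94286] [ 544.9 -217.4   24. ] [ 8.5 74.5] axisdeg 172.17971076642917
scene orange 175 [327.17142 221.81143] [ 555.  -153.1   24. ] [ 22.6 129. ] axisdeg 173.1506139660549
top blue 236 [371.39407 189.3983 ] [ 540.3 -281.9   24. ] [16.5 82.1] axisdeg 172.09255096658643
top green 232 [344.61206 186.4181 ] [ 548.3 -217.4   24. ] [16.4 81.8] axisdeg 172.4924620642235
top orange 1916 [351.01306 186.21555] [ 548.9 -233.    24. ] [228.6 179.7] axisdeg 106.57310994365608
```

View pics/a.png

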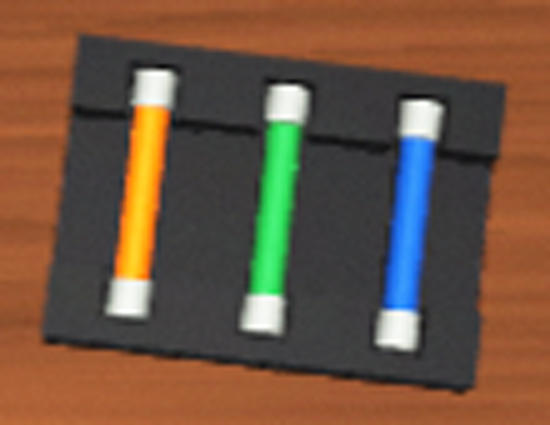

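View pics/b.png

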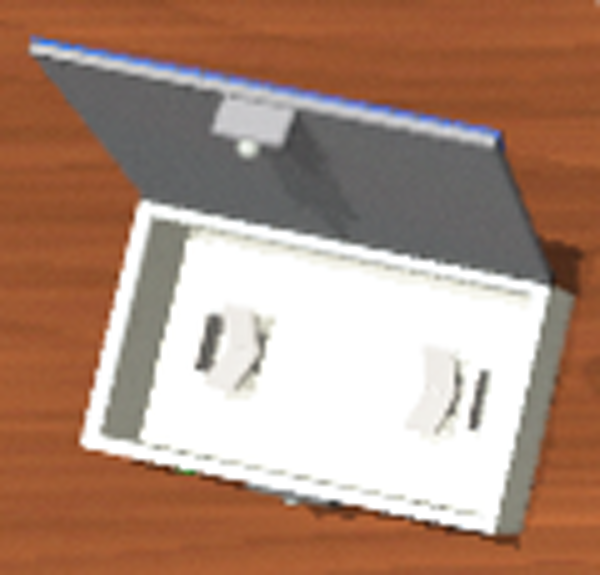

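Confirmed: the blue-sleeved column at (372,190) in the tray's right pocket. The oven's rim corners in the crop are about (145,203), (550,287), (80,447) and (498,535). The saddles are near (238,350) and (437,390), and the blue lid strip runs from (30,40) to (500,133).

```bash
python3 - <<'E'
from h import *
import pickle
d=pickle.load(open('d0.pkl','rb'))
t=d['top'];s=d['scene']
f=lambda P:(np.array(P)+.5)/5-.5+[115,125]
w=plane(t,f([(145,203),(550,287),(80,447),(498,535)]),52);print('rim',w.round(1))
for i,j in((0,1),(2,3),(0,2),(1,3)):
    v=w[i]-w[j];print(np.linalg.norm(v).round(1),np.degrees(np.arctan2(v[1],v[0])).round(1))
print('rim centre',w.mean(0))
sd=plane(t,f([(238,350),(437,390)]),30);print('saddles',sd,sd.mean(0),np.linalg.norm(sd[0]-sd[1]))
# stops
st=plane(t,f([(209,343),(480,400)]),22);print('stops',st,st.mean(0),np.linalg.norm(st[0]-st[1]))
# lid strip by colour in both views
for n,c,box in(('top',t,(110,120,240,190)),('scene',s,(400,180,520,215))):
    h=cv2.cvtColor(c['color'],cv2.COLOR_RGB2HSV);m=cv2.inRange(h,(105,120,60),(125,255,255))
    M=np.zeros_like(m);x0,y0,x1,y1=box;M[y0:y1,x0:x1]=m[y0:y1,x0:x1]
    p=np.argwhere(M)[:,::-1];l=p[p[:,0].argmin()],p[p[:,0].argmax()];print(n,len(p),l)
    c['e']=l
A,B=tri(t,t['e'][0],s,s['e'][1]),tri(t,t['e'][1],s,s['e'][0]);print(A,B,np.linalg.norm(A[0]-B[0]))
# beaker etc rough, for clearance
print('beaker',plane(t,[(250,123)],75),'jar',plane(t,[(430,125)],90))
# sweep yaw: check force zero
E
```

```text
rim [[601.9 259.5  52. ]
 [559.1  65.7  52. ]
 [486.5 288.   52. ]
 [443.3  89.3  52. ]]
198.6 77.5
203.3 77.7
118.9 -13.8
118.2 -11.5
rim centre [522.71330896 175.61151258  52.        ]
saddles [[533.47535594 221.94713232  30.        ]
 [512.97119247 125.00052948  30.        ]] [523.22327421 173.4738309   30.        ] 99.09119295030868
stops [[537.86102239 239.478997    22.        ]
 [508.48456414 106.38591754  22.        ]] [523.17279326 172.93245727  22.        ] 136.29653003966982
top 34 (array([123, 133]), array([214, 151]))
scene 180 (array([422, 194]), array([508, 204]))
(array([648.14768956, 249.33329525, 179.95078348]), np.float64(2.1296116898620276)) (array([606.71812713,  57.68602149, 181.0428464 ]), np.float64(0.8086857235377956)) 196.0772265875768
beaker [[693.1711674    2.31407084  75.        ]] jar [[ 679.66913611 -411.21009044   90.        ]]
```

```bash
cat >> h.py <<'E'
def wrap(a): return (a+180)%360-180
def steps(targets,pose=None):
    """targets [(x,y,z,yawdeg)] -> prints calls' final row; splits into calls of <=195mm comp, <=50deg"""
    s=sense()
    if pose is None: pose=[*s['tool_pos'],np.degrees(s['eef_rot'][2])]
    p=np.array(pose,float);print('pose',p.round(1),'t',s['t'],'w',round(s['width'],1))
    for T in targets:
        T=np.array(T,float);D=T-p;D[3]=wrap(D[3])
        n=int(max(1,np.ceil(np.linalg.norm(D[:3])/195),np.ceil(abs(D[3])/52)))
        for k in range(n):
            a=np.radians(p[3]);d=D/n
            print('  row',np.round([(np.cos(a)*d[0]+np.sin(a)*d[1])/200,(np.sin(a)*d[0]-np.cos(a)*d[1])/200,-d[2]/200,-d[3]/180],3),'->',(p+d).round(0))
            p=p+d
        p[3]=wrap(p[3])
E
python3 -c "
from h import *
steps([(480,150,240,100),(535,-280,170,-7.5)])"
```

```text
pose [225.9 528.5 241.9 156.9] t 0.1 w 85.7
  row [-0.637 -0.414  0.003  0.105] -> [311. 402. 241. 138.]
  row [-0.737 -0.184  0.003  0.105] -> [395. 276. 241. 119.]
  row [-0.757  0.065  0.003  0.105] -> [480. 150. 240. 100.]
  row [-0.722 -0.034  0.117  0.199] -> [498.   7. 217.  64.]
  row [-0.605  0.395  0.117  0.199] -> [ 517. -137.  193.   28.]
  row [-0.259  0.674  0.117  0.199] -> [ 535. -280.  170.   -8.]
```

Call:
send_rows([
  [-0.637,-0.414,0,0.105,0],
  [-0.637,-0.414,0,0.105,0],
  [-0.637,-0.414,0,0.105,0],
  [-0.637,-0.414,0,0.105,0],
])

```text
t: 0.6
tool_pos: [311.7, 401.1, 242.4]
eef_rot: [-3.141, 0.001, 2.405]
force: [-1.5, 0.1, -0.4]
width: 85.4
gripper_force: 0.0
```

Call:
send_rows([
  [-0.737,-0.184,0,0.105,0],
  [-0.737,-0.184,0,0.105,0],
  [-0.737,-0.184,0,0.105,0],
  [-0.737,-0.184,0,0.105,0],
])

```text
t: 1.1
tool_pos: [396.0, 275.8, 242.2]
eef_rot: [-3.141, 0.0, 2.076]
force: [-0.3, 1.2, 0.8]
width: 85.3
gripper_force: 0.0
```

Call:
send_rows([
  [-0.757,0.065,0,0.105,0],
  [-0.757,0.065,0,0.105,0],
  [-0.757,0.065,0,0.105,0],
  [-0.757,0.065,0,0.105,0],
])

```text
t: 1.6
tool_pos: [480.7, 150.5, 242.0]
eef_rot: [-3.141, 0.0, 1.747]
force: [-0.4, 0.7, -0.4]
width: 85.6
gripper_force: 0.0
```

Call:
send_rows([
  [-0.722,-0.034,0.117,0.199,0],
  [-0.722,-0.034,0.117,0.199,0],
  [-0.722,-0.034,0.117,0.199,0],
  [-0.722,-0.034,0.117,0.199,0],
  [-0.722,-0.034,0.117,0.199,0],
])

```text
t: 2.22
tool_pos: [499.0, 9.1, 218.7]
eef_rot: [-3.141, -0.0, 1.126]
force: [0.2, 0.9, -0.9]
width: 85.5
gripper_force: 0.0
```

Call:
send_rows([
  [-0.605,0.395,0.117,0.199,0],
  [-0.605,0.395,0.117,0.199,0],
  [-0.605,0.395,0.117,0.199,0],
  [-0.605,0.395,0.117,0.199,0],
  [-0.605,0.395,0.117,0.199,0],
])

```text
t: 2.85
tool_pos: [518.2, -134.7, 195.3]
eef_rot: [-3.141, 0.0, 0.502]
force: [0.3, -0.1, 1.1]
width: 85.4
gripper_force: 0.0
```

Call:
send_rows([
  [-0.259,0.674,0.117,0.199,0],
  [-0.259,0.674,0.117,0.199,0],
  [-0.259,0.674,0.117,0.199,0],
  [-0.259,0.674,0.117,0.199,0],
  [-0.259,0.674,0.117,0.199,0],
])

```text
t: 3.48
tool_pos: [537.2, -278.2, 172.0]
eef_rot: [-3.141, 0.0, -0.123]
force: [0.2, 1.5, -0.4]
width: 85.5
gripper_force: 0.0
```

```bash
python3 - <<'E'
from h import *
steps([(540,-282,150,-7.5)])
c=wristcam();save(c,'pics/w1.png')
h=cv2.cvtColor(c['color'],cv2.COLOR_RGB2HSV)
m=cv2.inRange(h,(100,150,110),(120,255,255))
n,l,st,ce=cv2.connectedComponentsWithStats(m);i=1+st[1:,4].argmax();p=np.argwhere(l==i)[:,::-1]
w=plane(c,p,22);v=np.linalg.eigh(np.cov(w[:,:2].T))[1][:,1]
print(st[i],w.mean(0),cv2.minAreaRect(w[:,:2].astype(np.float32)),np.degrees(np.arctan2(v[1],v[0])))
E
```

```text
pose [ 537.2 -278.2  172.    -7.1] t 3.475 w 85.5
  row [0.016 0.017 0.11  0.002] -> [ 540. -282.  150.   -8.]
[ 312  143   18   87 1276] [ 536.38830428 -282.45942498   22.        ] ((538.1965942382812, -282.942626953125), (15.534844398498535, 83.08045959472656), 82.70616149902344) 172.56795002400744
```

View pics/w1.png

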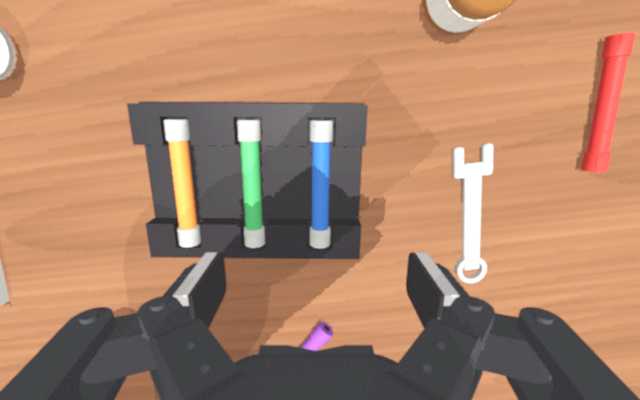

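The wrist view shows the blue column at (320,185), between green at (250,185) and the wrench. Its rays agree with the top view: about (538.5, -282.5), axis -7.4 degrees. I'll half-close the fingers so they clear green, then descend partway.

Call:
send_rows([
  [0.01,0.015,0.25,0.002,0.5],
  [0.01,0.015,0.5,0.002,0.5],
  [0.01,0.015,0.5,0.002,0.5],
  [0.01,0.015,0.5,0.002,0.5],
], squeeze=40)

```text
t: 4.03
tool_pos: [539.1, -282.8, 74.2]
eef_rot: [3.141, -0.002, -0.132]
force: [-0.0, -0.4, -0.3]
width: 42.6
gripper_force: 0.0
```

```bash
python3 - <<'E'
from h import *
steps([(538.5,-282.5,19.5,-7.4)])
E
```

```text
pose [ 539.1 -282.8   74.2   -7.6] t 4.025 w 42.6
  row [-0.003 -0.001  0.273 -0.001] -> [ 538. -282.   20.   -7.]
```

Call:
send_rows([
  [-0.003,0,0.13,0,0.5],
  [-0.003,0,0.24,0,0.5],
  [-0.003,0,0.24,0,0.5],
  [-0.003,0,0.24,0,0.5],
])

```text
t: 4.53
tool_pos: [538.5, -282.9, 26.1]
eef_rot: [3.141, -0.002, -0.133]
force: [-0.6, -0.5, 0.2]
width: 42.3
gripper_force: 0.0
```

Call:
send_rows([
  [0,0,0.03,0,0.5],
  [0,0,0.03,0,1],
  [0,0,0.03,0,1],
  [0,0,0.03,0,1],
  [0,0,0.03,0,1],
], squeeze=40)

```text
t: 5.15
tool_pos: [537.8, -282.5, 18.3]
eef_rot: [3.141, -0.0, -0.134]
force: [-1.3, 1.7, 5.8]
width: 14.5
gripper_force: 39.0
```

Call:
send_rows([
  [0,0,0,0,1],
  [0,0,0,0,1],
])

```text
t: 5.4
tool_pos: [537.8, -282.5, 18.4]
eef_rot: [3.141, -0.0, -0.134]
force: [-0.6, 0.8, 5.8]
width: 14.5
gripper_force: 39.0
```

Call:
send_rows([
  [0,0,-0.1,0,1],
  [0,0,-0.3,0,1],
  [0,0,-0.6,0,1],
  [0,0,-0.65,0,1],
  [0,0,-0.65,0,1],
])

```text
t: 6.02
tool_pos: [537.9, -282.3, 148.8]
eef_rot: [3.141, -0.001, -0.133]
force: [0.4, -0.9, -3.2]
width: 14.2
gripper_force: 39.3
```

```bash
python3 - <<'E'
from h import *
steps([(523,174.5,150,77.6)])
c=wristcam();save(c,'pics/w2.png')
h=cv2.cvtColor(c['color'],cv2.COLOR_RGB2HSV)
m=cv2.inRange(h,(100,150,80),(120,255,255))
n,l,st,ce=cv2.connectedComponentsWithStats(m);print(st[1:][st[1:,4]>60])
E
```

```text
pose [ 537.9 -282.3  148.8   -7.6] t 6.025 w 14.2
  row [-0.126 -0.751 -0.002 -0.158] -> [ 533. -130.  149.   21.]
  row [ 0.247 -0.721 -0.002 -0.158] -> [528.  22. 150.  49.]
  row [ 0.56  -0.516 -0.002 -0.158] -> [523. 175. 150.  78.]
[[ 297  183   38  168 5348]]
```

View pics/w2.png

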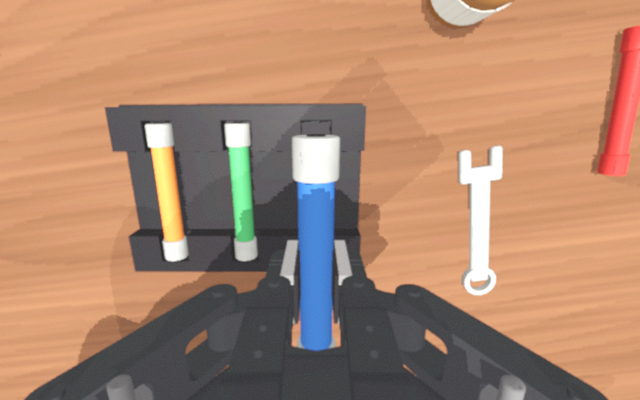

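The column is held squarely: the sleeve runs from (316,183) to (316,350), parallel to the pads, and the other columns are still in place. Now carrying it to the oven.

Call:
send_rows([
  [-0.04,-0.25,0,-0.05,1],
  [-0.126,-0.751,0,-0.158,1],
  [-0.126,-0.751,0,-0.158,1],
  [-0.126,-0.751,0,-0.158,1],
  [-0.126,-0.751,0,-0.158,1],
])

```text
t: 6.7
tool_pos: [532.4, -130.8, 147.4]
eef_rot: [-3.142, 0.001, 0.361]
force: [0.2, 0.2, -1.4]
width: 14.6
gripper_force: 39.4
```

Call:
send_rows([
  [0.08,-0.24,0,-0.05,1],
  [0.247,-0.721,0,-0.158,1],
  [0.247,-0.721,0,-0.158,1],
  [0.247,-0.721,0,-0.158,1],
  [0.247,-0.721,0,-0.158,1],
])

```text
t: 7.32
tool_pos: [527.9, 20.5, 147.8]
eef_rot: [3.141, 0.001, 0.856]
force: [0.1, 0.2, -0.7]
width: 14.2
gripper_force: 39.5
```

Call:
send_rows([
  [0.2,-0.18,0,-0.05,1],
  [0.56,-0.516,0,-0.158,1],
  [0.56,-0.516,0,-0.158,1],
  [0.56,-0.516,0,-0.158,1],
  [0.56,-0.516,0,-0.158,1],
])

```text
t: 7.95
tool_pos: [523.3, 172.3, 147.9]
eef_rot: [3.141, 0.001, 1.351]
force: [-0.4, -1.1, -2.2]
width: 14.3
gripper_force: 39.5
```

```bash
python3 - <<'E'
from h import *
steps([(523,174.5,70,77.6)])
c=wristcam();save(c,'pics/w3.png')
E
```

```text
pose [523.3 172.3 147.9  77.4] t 7.95 w 14.3
  row [ 0.01  -0.004  0.39  -0.001] -> [523. 174.  70.  78.]
```

View pics/w3.png

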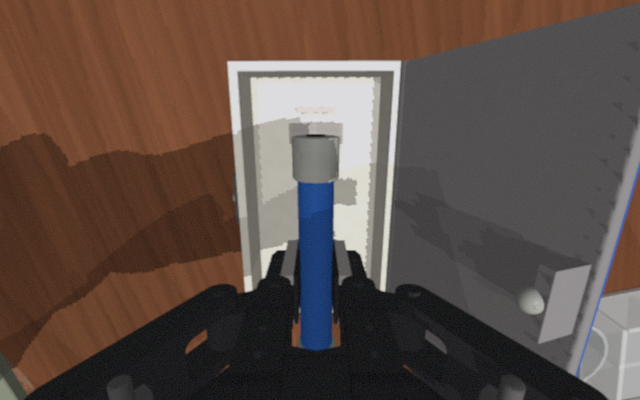

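The column is over the oven, lined up along it. The rim's far wall runs from (228,62) to (402,62), the far saddle is at (316,130), and the lid on the right clears the gripper. I'll cross-check with those rim corners.

```bash
python3 - <<'E'
from h import *
c=wristcam()
w=plane(c,[(228,62),(402,62),(240,294)],52);print(w.round(1),w[:2].mean(0),np.linalg.norm(w[0]-w[1]))
v=w[1]-w[0];a=np.arctan2(v[1],v[0]);print(np.degrees(a)+90, w[:2].mean(0)[:2]-100*np.array([-np.sin(a),np.cos(a)]))
print(plane(c,[(316,130)],35))
E
```

```text
[[487.6 285.6  52. ]
 [603.  259.7  52. ]
 [443.9 110.3  52. ]] [545.29108372 272.634545    52.        ] 118.30467908545549
77.38106515936839 [523.44450913 175.05008323]
[[535.84637473 227.20580301  35.        ]]
```

Call:
send_rows([
  [0.01,0,0.2,0,1],
  [0.01,0,0.4,0,1],
  [0.01,0,0.46,0,1],
  [0.01,0,0.48,0,1],
  [0.01,0,0.48,0,1],
])

```text
t: 8.68
tool_pos: [523.7, 176.1, 53.1]
eef_rot: [3.141, -0.0, 1.355]
force: [-0.3, 0.0, -1.1]
width: 14.4
gripper_force: 39.5
```

```bash
python3 - <<'E'
from h import *
steps([(523.4,175,32,77.5)])
E
```

```text
pose [523.7 176.1  53.1  77.6] t 8.675 w 14.4
  row [-0.006 -0.     0.105  0.001] -> [523. 175.  32.  78.]
```

Call:
send_rows([
  [-0.005,0,0.04,0,1],
  [-0.005,0,0.07,0,1],
  [-0.005,0,0.1,0,1],
  [-0.005,0,0.11,0,1],
  [-0.005,0,0.11,0,1],
])

```text
t: 9.3
tool_pos: [523.0, 175.3, 30.0]
eef_rot: [-3.141, 0.0, 1.355]
force: [0.1, 0.3, -1.2]
width: 14.2
gripper_force: 39.5
```

Call:
send_rows([
  [0,0,0.006,0,1],
  [0,0,0.006,0,1],
])

```text
t: 9.55
tool_pos: [523.2, 175.3, 29.0]
eef_rot: [3.141, -0.0, 1.355]
force: [0.9, -0.5, -1.1]
width: 14.4
gripper_force: 39.7
```

No contact force yet, so I'll go down a little further.

Call:
send_rows([
  [0,0,0.005,0,1],
  [0,0,0.01,0,1],
  [0,0,0.01,0,1],
])

```text
t: 9.93
tool_pos: [523.8, 175.3, 28.1]
eef_rot: [3.14, -0.001, 1.355]
force: [-1.6, -1.8, 23.2]
width: 14.6
gripper_force: 42.1
```

Call:
send_rows([
  [0,0,-0.004,0,1],
  [0,0,-0.004,0,0.9],
  [0,0,-0.004,0,0.6],
  [0,0,-0.004,0,0.5],
  [0,0,-0.004,0,0.5],
])

```text
t: 10.55
tool_pos: [522.9, 175.3, 27.6]
eef_rot: [-3.141, 0.0, 1.356]
force: [0.7, 0.6, 0.6]
width: 43.0
gripper_force: 0.0
```

Call:
send_rows([
  [0,0,-0.004,0,0.5],
  [0,0,-0.1,0,0.5],
  [0,0,-0.3,0,0.5],
  [0,0,-0.6,0,0.5],
  [0,0,-0.6,0,0.5],
])

```text
t: 11.18
tool_pos: [524.4, 175.7, 151.3]
eef_rot: [3.137, -0.003, 1.356]
force: [0.2, 0.3, -0.7]
width: 42.9
gripper_force: 0.0
```

```bash
python3 - <<'E'
from h import *
steps([(523.4,175,240,77.5)])
c=wristcam();save(c,'pics/w4.png')
h=cv2.cvtColor(c['color'],cv2.COLOR_RGB2HSV)
m=cv2.inRange(h,(100,150,60),(120,255,255))
n,l,st,ce=cv2.connectedComponentsWithStats(m);i=1+st[1:,4].argmax();p=np.argwhere(l==i)[:,::-1]
w=plane(c,p,32);v=np.linalg.eigh(np.cov(w[:,:2].T))[1][:,1]
print(st[i],w.mean(0),cv2.minAreaRect(w[:,:2].astype(np.float32)),np.degrees(np.arctan2(v[1],v[0])))
E
```

```text
pose [524.4 175.7 151.3  77.7] t 11.175 w 42.9
  row [-0.004 -0.004 -0.444  0.001] -> [523. 175. 240.  78.]
[ 306  149   17   97 1527] [524.12020049 176.44150083  32.        ] ((523.6852416992188, 175.10464477539062), (84.25463104248047, 13.22221851348877), 77.77082824707031) 77.56182868128451
```

View pics/w4.png

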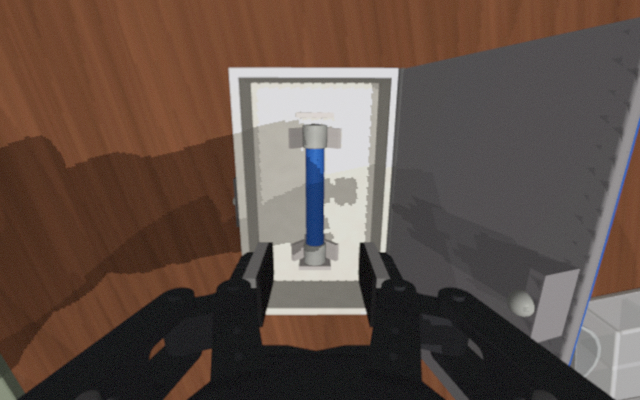

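The column is released and seated: sleeve centre about (523.7, 175.1), axis 77.6 degrees, nuts in both saddles. It is within 1 mm of the seat. Next I'll raise and close the gripper, cross over the lid and come down behind it.

Call:
send_rows([
  [0,0,-0.3,0,1],
  [0,0,-0.57,0,1],
  [0,0,-0.57,0,1],
  [0,0,-0.57,0,1],
], squeeze=40)

```text
t: 11.72
tool_pos: [522.6, 175.4, 260.5]
eef_rot: [-3.14, 0.001, 1.356]
force: [1.3, -0.3, -0.3]
width: -0.2
gripper_force: 0.0
```

Call:
send_rows([
  [0,0.3,0,0,1],
  [0,0.6,0,0,1],
  [0,0.74,0,0,1],
  [0,0.74,0,0,1],
])

```text
t: 12.22
tool_pos: [668.3, 142.2, 258.3]
eef_rot: [-3.138, 0.002, 1.354]
force: [-0.2, -0.8, -0.7]
width: -0.0
gripper_force: 0.0
```

Call:
send_rows([
  [0,0,0.25,0,1],
  [0,0,0.5,0,1],
  [0,0,0.55,0,1],
  [0,0,0.55,0,1],
])

```text
t: 12.72
tool_pos: [667.6, 143.9, 152.2]
eef_rot: [-3.142, 0.0, 1.356]
force: [-0.9, -0.3, 0.7]
width: 0.2
gripper_force: 0.0
```

```bash
cat >> h.py <<'E'
def ov():
    s=sense();d=np.array(s['tool_pos'])-[523.4,175,0];ox=np.array([.976,-.216]);oy=np.array([.216,.976])
    print('a',(d[:2]@ox).round(1),'b',(d[:2]@oy).round(1),'z',d[2].round(1),'yaw',np.degrees(s['eef_rot'][2]),'F',s['force'].round(1),'w',s['width'],'t',s['t'])
E
python3 - <<'E'
from h import *
ov()
c=camera('scene');cv2.imwrite('pics/s1.png',cv2.resize(c['color'][60:300,360:600],None,fx=2.4,fy=2.4)[:,:,::-1])
E
```

```text
a 147.4 b 0.8 z 152.2 yaw 77.67575072166525 F [-0.9 -0.3  0.7] w 0.17073359862723136 t 12.725
```

View pics/s1.png

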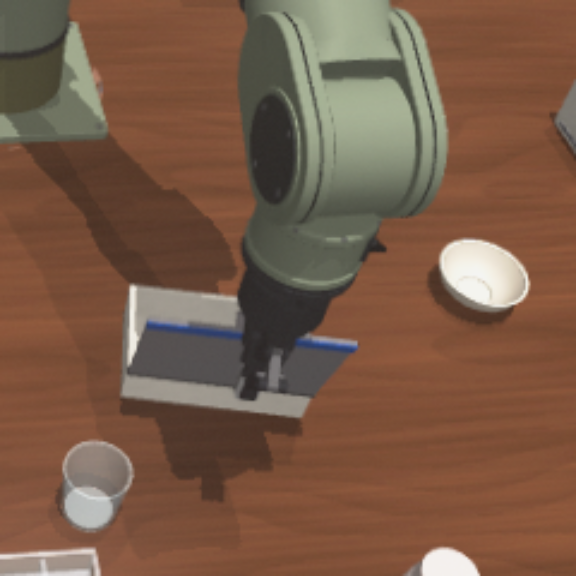

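The fingers are behind the lid's outer face at about (262,380) in the crop, with the blue strip in front of them and the beaker clear. Now swinging the lid over.

Call:
send_rows([
  [0,-0.1,0,0,1],
  [0,-0.2,0,0,1],
  [0,-0.27,-0.04,0,1],
  [0,-0.33,-0.08,0,1],
  [0,-0.33,-0.08,0,1],
])

```text
t: 13.4
tool_pos: [603.6, 158.3, 169.9]
eef_rot: [3.139, -0.002, 1.356]
force: [0.5, -0.3, -0.2]
width: 0.0
gripper_force: 0.0
```

```bash
python3 -c "
from h import *
ov()"
```

```text
a 81.9 b 1.1 z 169.9 yaw 77.6973628687776 F [ 0.5 -0.3 -0.2] w 0.031420705457026236 t 13.4
```

Call:
send_rows([
  [0,-0.07,0.01,0,1],
  [0,-0.14,0.02,0,1],
  [0,-0.21,0.04,0,1],
  [0,-0.27,0.065,0,1],
  [0,-0.27,0.065,0,1],
])

```text
t: 14.02
tool_pos: [550.6, 169.5, 155.0]
eef_rot: [3.141, -0.0, 1.356]
force: [0.4, -0.1, 0.3]
width: 0.1
gripper_force: 0.0
```

```bash
python3 - <<'E'
from h import *
ov()
c=camera('scene');cv2.imwrite('pics/s2.png',cv2.resize(c['color'][60:300,360:600],None,fx=2.4,fy=2.4)[:,:,::-1])
E
```

```text
a 27.8 b 0.5 z 155.0 yaw 77.68160242968345 F [ 0.4 -0.1  0.3] w 0.0608350949536336 t 14.025
```

View pics/s2.png

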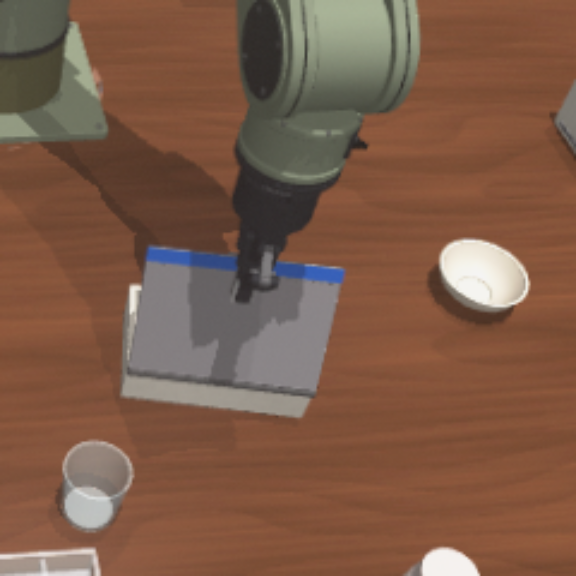

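The lid follows the fingertips and is past upright, with the strip at (150,255) to (340,272). Continuing along the arc.

Call:
send_rows([
  [0,-0.08,0.01,0,1],
  [0,-0.16,0.03,0,1],
  [0,-0.22,0.08,0,1],
  [0,-0.28,0.13,0,1],
  [0,-0.28,0.13,0,1],
])

```text
t: 14.7
tool_pos: [496.0, 181.3, 128.6]
eef_rot: [-3.141, 0.0, 1.356]
force: [0.8, -0.7, 0.5]
width: -0.2
gripper_force: 0.0
```

Call:
send_rows([
  [0,-0.04,0.07,0,1],
  [0,-0.08,0.14,0,1],
  [0,-0.1,0.21,0,1],
  [0,-0.1,0.21,0,1],
])

```text
t: 15.2
tool_pos: [476.8, 185.3, 86.6]
eef_rot: [-3.141, 0.0, 1.355]
force: [0.4, -0.4, 0.3]
width: 0.1
gripper_force: 0.0
```

```bash
python3 -c "
from h import *
ov()"
```

```text
a -47.7 b 0.0 z 86.6 yaw 77.63629733397657 F [ 0.4 -0.4  0.3] w 0.05485712967189063 t 15.2
```

Call:
send_rows([
  [0,-0.03,0.03,0,1],
  [0,-0.05,0.05,0,1],
  [0,-0.05,0.07,0,1],
  [0,-0.05,0.085,0,1],
  [0,-0.05,0.085,0,1],
])

```text
t: 15.82
tool_pos: [466.2, 187.7, 69.6]
eef_rot: [-3.141, 0.0, 1.356]
force: [0.5, 0.3, -0.4]
width: 0.2
gripper_force: 0.0
```

Call:
send_rows([
  [0,0,0.005,0,1],
  [0,0,0.01,0,1],
  [0,0,0.01,0,1],
])

```text
t: 16.2
tool_pos: [466.3, 187.7, 68.9]
eef_rot: [3.141, -0.001, 1.355]
force: [-6.0, -1.0, 34.2]
width: 0.2
gripper_force: 16.7
```

34 N up at fingertip height 58 mm, which is exactly the shut height. Now retreating and checking.

Call:
send_rows([
  [0,0,-0.1,0,1],
  [0,0,-0.4,0,1],
  [0,0,-0.8,0,1],
  [0,-0.2,-0.8,0,1],
  [0,-0.2,-0.8,0,1],
])

```text
t: 16.82
tool_pos: [425.8, 197.2, 229.0]
eef_rot: [3.141, -0.002, 1.357]
force: [0.8, -0.2, -0.0]
width: 0.1
gripper_force: 0.0
```

```bash
python3 - <<'E'
from h import *
import pickle
d=pickle.load(open('d0.pkl','rb'))
c=camera('scene');t=camera('top')
a=cv2.resize(c['color'][100:290,380:540],None,fx=2.5,fy=2.5);b=cv2.resize(t['color'][40:280,80:480],None,fx=1,fy=1)
im=np.zeros((475,800,3),np.uint8);im[:,:400]=a;im[:240,400:]=b;cv2.imwrite('pics/f.png',im[:,:,::-1])
h=cv2.cvtColor(c['color'],cv2.COLOR_RGB2HSV);m=cv2.inRange(h,(105,120,60),(125,255,255));m[:130]=0;m[260:]=0;m[:,:395]=0;m[:,530:]=0
p=np.argwhere(m)[:,::-1];w=plane(c,p,58);o=w[:,:2]-[523.4,175];A=o@[.976,-.216]
print(len(p),'strip a min/max (shut: -78 edge)',A.min(),A.max(),'b',(o@[.216,.976]).min(),(o@[.216,.976]).max())
for nm,lo,hi in(('blue',100,120),('green',45,85)):
    M=cv2.inRange(cv2.cvtColor(t['color'],cv2.COLOR_RGB2HSV),(lo,150,110),(hi,255,255));M[:150]=0;M[225:]=0;M[:,:300]=0;M[:,395:]=0;q=np.argwhere(M)[:,::-1];print(nm,len(q),q.mean(0) if len(q) else '')
df=cv2.absdiff(t['color'],d['top']['color']).max(2);
for nm,(x0,y0,x1,y1) in dict(beaker=(232,104,268,142),wrench=(420,178,445,246),jar=(410,112,442,146),tray=(300,150,362,225)).items(): print(nm,(df[y0:y1,x0:x1]>40).mean().round(3))
E
```

```text
257 strip a min/max (shut: -78 edge) -77.79068410116273 -63.923479401408954 b -96.17726004909969 101.16869732451684
blue 0 
green 228 [344.60964912 186.23684211]
beaker 0.0
wrench 0.0
jar 0.0
tray 0.0
```

View pics/f.png

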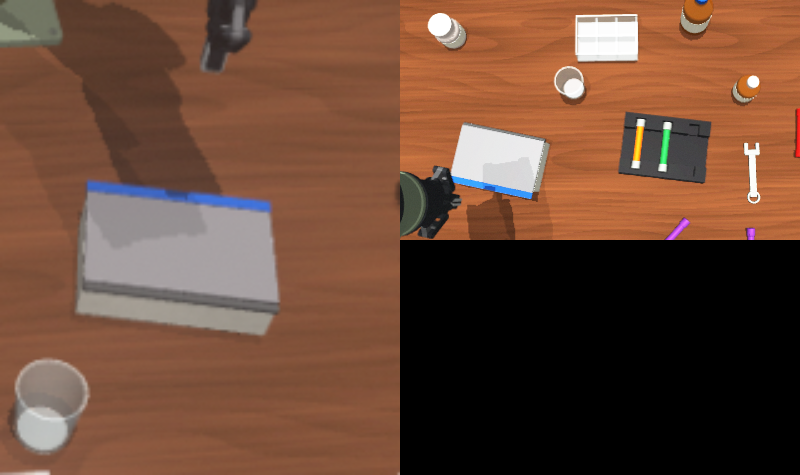

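The lid lies shut: its edge at height 58 measures a = -77.8 mm, against -78 expected. The other things have not moved and the arm is clear.

```bash
python3 -c "
from rig import job_done
print(job_done())"
```

```text
the job is handed in; nothing more can be done
None
```

The job is handed in at about 17 s of the 54 s allowed: the blue column was released in the saddles within about 1 mm of the seat, the lid measured fully shut, and nothing else moved in the final pictures; the judge gave no verdict.

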